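# Put the painting things away in the model-maker's caddy

### The arm

A 7-joint arm with a two-finger parallel gripper is mounted at the origin on the work surface. World frame = base frame: x ahead of the robot, y to its left, z up, the work surface at z = 0. Lengths are in m, angles in rad, forces in N, time in s.
With the tool pointing down it reaches from about 0.35 to 0.9 m from the base axis. Payload 7.2 kg.
Tool frame: the origin (TCP) lies midway between the tips of the shut fingers; the grasp point (between the pads) lies manip.tcp_to_grasp behind it (manip.tcp_to_grasp is the distance from the TCP to the grasp point, in m); z points along the fingers, y is the direction in which the jaws open and shut (so a half turn about z gives the same grasp; the last joint's range is limited). The gripper opens to 88 mm and grips with 3 to 60 N. Pads are 20 mm wide; open, the fingers measure 115 mm over their backs; the gripper's body (75 mm by 178 mm) begins 61 mm behind the grasp point.
Start: joints at [-1.395, 0.411, -0.013, 1.596, 0.006, 1.134, -0.082], TCP at [0.151, 0.607, 0.223] pointing down, gripper open.
Joint ranges: [-2.95, 2.95], [-0.29, 1.99], [-1.47, 1.44], [0.14, 2.54], [-1.03, 4.17], [0.13, 1.85], [-2.86, 2.86]. Speed limits (rad/s): [2.39, 2.39, 3.01, 3.01, 3.14, 3.14, 3.14].

### API

Orientations are given as a 3x3 rotation matrix whose columns are the frame's x, y, z axes.
In Python, from workcell import manip gives the robot as it stands. The module is installed in compiled form; this text tells all that it offers.
- The arm moves only by the tool drive_tool, never from a script. Its argument "motion" is a list of rows, each a list of 7 numbers: the turn, a rotation vector about the tool's x, y, z in degrees, then the shift along the tool's x, y, z in cm, then the finger opening in cm, from 0 to 8.78. In form: [[ax, ay, az, x, y, z, claw], ...]. A call has 1 to 20 rows; each row shifts and turns the pose as measured when the row begins, along the tool's axes as they then stand; what a row does not reach is not made up. A row lasts 1/10 s, in which the tool goes at most 50 mm and 8.59 degrees, less where a joint would pass 70% of its speed; a pose out of reach is approached as far as the arm can. A call with a gripper value outside its range is refused whole. The fingers move at their own pace and stop on an object; "force" is the grip in N (left out, the last holds). Time passes only in rows, so rows that do not move let the fingers close. It gives the time, the measured TCP pose, the force and the opening at its end, in the units of the state.
- manip.read_state(): the state, without advancing time (a new reading comes with each control period).
- manip.grab_frame(name): name is "scene" or "top" or "wrist"; returns the picture (480x640x3 uint8, blue, green, red); there is no depth.
- manip.camera_info(name): a dict with "fx", "fy", "cx", "cy" (pixels), "R" (3x3) and "t" (3): a world point X has camera coordinates R X + t; the wrist camera has in their place "mount" (4x4, takes a point from camera to tool coordinates, whose origin is the TCP and whose axes are the flange's). Camera axes: x right, y down, z forward; pixel columns grow to the right and rows downward; lengths in m; the calibration is good to about 2 mm. A picture is of the moment at which its call begins: read the wrist's pose just before it. camera_info takes no time and is no camera call.
- manip.job_done(): hands the job in, once; it reports no verdict.
Trained networks look in the newest picture that a camera, given by its name, has taken for a name from the list of things; names that differ only in an ending like _2 or _b are one class to them, and where a whole thing is asked for, a point or a joint stands for the part that bears it (a point fixed in the world has none). Each returns a list of dicts, best first, with "score" (0 to 1); they miss things now and then, are a little off and sometimes report something else, mostly with a low value. They report only what shows in the picture. A call takes as long as a camera call. They do not tell look-alikes from the thing itself.
- manip.spot_in(label, camera): "extent" ([left, top, right, bottom] in pixels, round what is visible of it).
- manip.outline_of(label, camera): "region" (480x640 bool, what is visible of it) and "extent" ([left, top, right, bottom] in pixels, round what is visible of it).
- manip.tip_of(label, camera): "pixel" ([column, row] in pixels: a listed point, or the origin of a listed thing).
The state is a dict: "clock": time; "q": joint angles; "joint_vel": joint speeds; "effort": joint torques, N m; "eef_pos": TCP position; "tcp_rot": TCP orientation; "ft_force": force on the tool from outside, world axes, zero at the start; "ft_torque": the same for the moment, N m; "opening": finger opening in m.
Only numpy, scipy, OpenCV 4.12 (cv2) and the standard library are available. Lean on these libraries where they do the work, as an engineer would, in place of code of your own. Each camera call takes 0.05 s, during which the arm holds its last target. There are 200 camera calls.

### The job

Put the painting things away in the wooden caddy: the large lidded jar in the largest round hole, the small lidded jar in the middle-sized one and the dropper bottle with the pointed nozzle in the smallest, each standing upright on the bottom of its hole, and the roll of tape flat over the post, resting on its block. Set the jars and the bottle down, do not drop them, and leave the open jar without a lid and the bottle with the flat cap standing where they are.

Things in the scene. Friction and masses are not known exactly. Their poses are not given: they have to be found in the camera images.
- large_jar: Large round paint jar, grey, with its black lid on: 58 mm diameter, 66 mm tall (the lid is the top 15 mm, 56 mm diameter; the side is straight from the bottom up to 44 mm). Standing upright on the bench; origin at the centre of its underside, z along its axis (up). About 0.16 kg.
- small_jar: Small round paint jar, grey, with its black lid on: 42 mm diameter, 50 mm tall (the lid is the top 15 mm, 40 mm diameter; the side is straight up to 28 mm). Standing upright on the bench; origin at the centre of its underside, z along its axis (up). About 0.07 kg.
- dropper: Slim amber dropper bottle with a thin, pointed, black nozzle: body 28 mm diameter and straight up to 52 mm, shoulder to 58 mm, nozzle tapering to a point 80 mm above the bottom. Standing upright on the bench; origin at the centre of its underside, z along its axis (up). About 0.04 kg.
- tape: Roll of cream masking tape lying flat: 62 mm outer diameter, 44 mm hole, 25 mm high. Resting on the bench; origin at the centre of its underside, z along its axis (up). About 0.06 kg.
- pocket_large: Wooden caddy block with the LARGEST round hole, for the large jar. Hole 76 mm across, 12 mm deep, grey felt floor 4 mm above the block's underside. 88 x 88 x 16 mm, fixed; one of 4 blocks lying 2 x 2, in any order, 90 mm apart (centres) in a plywood caddy (194 mm square, rim 24 mm above bench). Origin: centre of block's underside, 5 mm above bench; x, y along its (and the caddy's) sides.
- pocket_medium: Wooden caddy block with the MIDDLE-SIZED round hole, for the small jar. Hole 58 mm across, 12 mm deep, grey felt floor 4 mm above the block's underside. 88 x 88 x 16 mm, fixed; one of 4 blocks lying 2 x 2, in any order, 90 mm apart (centres) in a plywood caddy (194 mm square, rim 24 mm above bench). Origin: centre of block's underside, 5 mm above bench; x, y along its (and the caddy's) sides.
- pocket_small: Wooden caddy block with the SMALLEST round hole, for the pointed dropper bottle. Hole 44 mm across, 12 mm deep, grey felt floor 4 mm above the block's underside. 88 x 88 x 16 mm, fixed; one of 4 blocks lying 2 x 2, in any order, 90 mm apart (centres) in a plywood caddy (194 mm square, rim 24 mm above bench). Origin: centre of block's underside, 5 mm above bench; x, y along its (and the caddy's) sides.
- post_block: Wooden caddy block without a hole, with an upright dark wooden post at its centre, for the tape roll: post 14 mm diameter, 35 mm tall above the block's top. 88 x 88 x 16 mm, fixed; one of 4 blocks lying 2 x 2, in any order, 90 mm apart (centres) in a plywood caddy (194 mm square, rim 24 mm above bench). Origin: centre of block's underside, 5 mm above bench; x, y along its (and the caddy's) sides.
- open_jar: Look-alike to be left alone: grey jar WITHOUT a lid, open and empty, 58 mm diameter, 52 mm tall. Standing upright on the bench; origin at the centre of its underside, z along its axis (up). Two unlisted bystanders, a white cup and a plaster casting (under 50 mm wide and tall), stand among the six loose things, all at least 85 mm apart (centres).
- flat_bottle: Look-alike to be left alone: amber bottle with the same body as the dropper (28 mm diameter, straight up to 52 mm) but with a broad FLAT-topped black cap of 27 mm diameter, 80 mm tall over all. Standing upright on the bench; origin at the centre of its underside, z along its axis (up).
Things that resemble listed ones, but are neither listed nor needed, are in the scene too. Leave any blue or green look-alike of the large_jar alone.

How it is judged:
By the outcome, as a careful person would: the job done as asked, in the order asked, and still so for the second after the job is handed in, with the robot touching nothing.
It also fails if it takes over 104 s, if anything falls off the work surface, if the arm or the gripper's body presses on something with over 40 N, if the wrist force passes 120 N, or if a joint passes its speed limit or range.

## Working session

There is one attempt and no reset: what is moved stays moved. The work goes in short steps, Python scripts to look and compute and a tool call to move; the robot and the scene stay as the last step left them, time stands still between calls to the robot, and variables do not carry over. Pictures are saved under pics/ and viewed, about 12 in all and at most 16, crops included, and the job is handed in when it is done.

Besides the shell and the picture viewer there is one more tool, called as name([rows], argument=value, ...), one row to a line, values as JSON. drive_tool: Moves the arm, as the interface text tells. Its arguments: {"type":"object","properties":{"motion":{"type":"array"},"force":{"type":"number"}},"required":["motion"]}

```bash
mkdir -p pics; python3 - <<'E'
from workcell import manip
import cv2,numpy as np
np.set_printoptions(precision=4,suppress=True)
print(manip.tcp_to_grasp)
for n in("scene","top"):
    im=manip.grab_frame(n);cv2.imwrite(f"pics/{n}0.png",im)
    print(n,manip.camera_info(n))
    for l in("large_jar","small_jar","dropper","tape","pocket_large","pocket_medium","pocket_small","post_block","open_jar","flat_bottle"):
        print(l,[(round(d["score"],2),np.round(d["extent"]).astype(int).tolist()) for d in manip.spot_in(l,n)[:4]])
print(manip.camera_info("wrist"),manip.read_state())
E
```

```text
0.0187
scene {'fx': 470.79799817556113, 'fy': 470.79799817556113, 'cx': 315.6304957668929, 'cy': 241.33419391433395, 'R': array([[-0.728 ,  0.6855, -0.0098],
       [ 0.5588,  0.5851, -0.5877],
       [-0.3972, -0.4333, -0.809 ]]), 't': array([ 0.399 , -0.2415,  1.0605])}
large_jar [(0.9, [176, 137, 207, 182]), (0.88, [213, 161, 243, 204]), (0.71, [256, 107, 286, 145]), (0.64, [216, 123, 249, 160])]
small_jar [(0.8, [194, 240, 224, 270])]
dropper [(0.92, [300, 174, 314, 206])]
tape [(0.82, [226, 285, 264, 325])]
pocket_large [(0.81, [368, 323, 439, 398])]
pocket_medium [(0.92, [340, 281, 412, 345])]
pocket_small [(0.81, [386, 262, 452, 325])]
post_block [(0.97, [414, 304, 491, 370])]
open_jar [(0.62, [330, 202, 361, 244])]
flat_bottle [(0.87, [251, 196, 276, 235])]
top {'fx': 522.9625436890544, 'fy': 522.9625436890544, 'cx': 322.0052955297695, 'cy': 237.75636825692877, 'R': array([[ 0.009 , -0.9997,  0.0221],
       [-0.9974, -0.0105, -0.0712],
       [ 0.0714, -0.0214, -0.9972]]), 't': array([-0.0539,  0.5202,  0.8858])}
large_jar [(0.89, [474, 312, 518, 351]), (0.88, [478, 253, 528
[... 631 characters left out ...]
    [ 1.    ,  0.    , -0.0001,  0.    ],
       [ 0.0001, -0.2617,  0.9652, -0.162 ],
       [ 0.    ,  0.    ,  0.    ,  1.    ]])} {'clock': 1.1, 'q': array([-1.3953,  0.4111, -0.0127,  1.5962,  0.0056,  1.1343, -0.0822]), 'joint_vel': array([-0.0012, -0.0005,  0.0004,  0.0003,  0.    , -0.0004, -0.0012]), 'effort': array([  0.0001, -58.7734,   0.6406, -29.1387,  -0.054 ,   0.0107,
         0.0001]), 'eef_pos': array([0.1508, 0.6065, 0.2227]), 'tcp_rot': array([[-0.9704,  0.2414,  0.    ],
       [ 0.2414,  0.9704,  0.0001],
       [ 0.    ,  0.0001, -1.    ]]), 'ft_force': array([ 0.1942, -0.0383,  0.1983]), 'ft_torque': array([ 0.0785,  0.0104, -0.0531]), 'opening': 0.08753641694276808}
```

View pictures.

View pics/scene0.png

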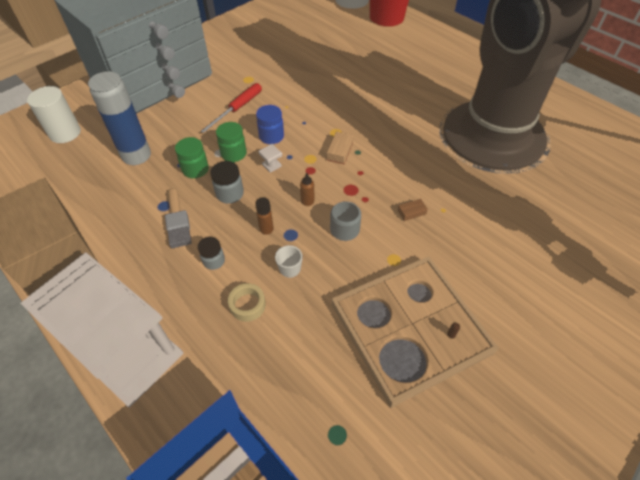

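View pics/top0.png

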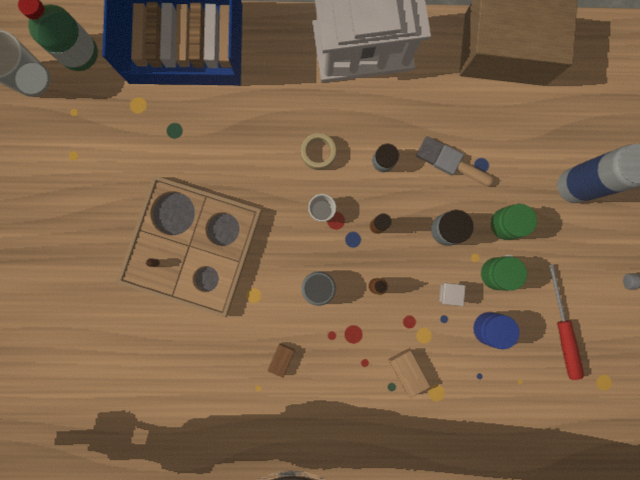

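The large_jar candidates are at top (453,227), (515,222), (504,274) and (497,330). Only (453,227), which is scene (227,182), is grey with a black lid; the rest are green or blue. The dropper candidates are top (378,286) / scene (307,190), which is pointed, and top (381,223) / scene (264,215), which has a flat cap. I take the first. Next I'll fit the positions and view an enlarged crop.

```bash
cat > h.py <<'E'
from workcell import manip
import cv2,numpy as np
from scipy.optimize import least_squares
np.set_printoptions(precision=4,suppress=True)
def proj(c,X,pose=None):
    i=manip.camera_info(c)
    if c=="wrist":
        p,R=pose; M=np.array(i["mount"]); Y=(np.asarray(X)-p)@R; Y=(Y-M[:3,3])@M[:3,:3]
    else: Y=np.asarray(X)@i["R"].T+i["t"]
    return np.c_[i["fx"]*Y[:,0]/Y[:,2]+i["cx"],i["fy"]*Y[:,1]/Y[:,2]+i["cy"]]
def circ(r,z,n=48):
    a=np.linspace(0,2*np.pi,n,endpoint=False); return np.c_[r*np.cos(a),r*np.sin(a),np.full(n,z)]
def box(p): return np.r_[p.min(0),p.max(0)]
M={"large_jar":[circ(.029,0),circ(.029,.044),circ(.028,.066)],"small_jar":[circ(.021,0),circ(.021,.028),circ(.02,.05)],
"dropper":[circ(.014,0),circ(.014,.052),circ(.001,.08)],"tape":[circ(.031,0),circ(.031,.025)],
"open_jar":[circ(.029,0),circ(.029,.052)],"flat_bottle":[circ(.014,0),circ(.0135,.08)]}
M={k:np.vstack(v) for k,v in M.items()}
def fitobj(name,obs,x0=(.5,0),z=0):  # obs: list of (cam,box,pose)
    f=lambda v:np.concatenate([box(proj(c,M[name]+[v[0],v[1],z],p))-b for c,b,p in obs])
    r=least_squares(f,x0,loss="soft_l1",f_scale=2); return r.x,f(r.x)
E
python3 - <<'E'
from h import *
O={"large_jar":([213,161,243,204],[436,212,474,247]),"small_jar":([194,240,224,270],[374,142,398,171]),"dropper":([300,174,314,206],[368,281,389,293]),
"tape":([226,285,264,325],[300,132,336,168]),"open_jar":([330,202,361,244],[306,270,336,305]),"flat_bottle":([251,196,276,235],[367,213,392,231])}
for k,(a,b) in O.items():
    x,r=fitobj(k,[("scene",np.array(a),None),("top",np.array(b),None)]);print(k,x,np.round(r,1))
# caddy
B={"pocket_large":([368,323,439,398],[144,180,206,243]),"pocket_medium":([340,281,412,345],[195,195,256,258]),"pocket_small":([386,262,452,325],[177,246,241,308]),"post_block":([414,304,491,370],[124,233,192,295])}
# layout in caddy frame (top view): image-based u right(-y), v up(+x)
L={"pocket_large":(1,1),"pocket_medium":(1,-1),"pocket_small":(-1,-1),"post_block":(-1,1)}
sq=np.array([[a,b,h] for a in(-.044,.044) for b in(-.044,.044) for h in(.005,.021)])
def P(k,v):
    c,s=np.cos(v[2]),np.sin(v[2]);R=np.array([[c,-s],[s,c]]);l=np.array(L[k])*.045
    X=sq.copy()
    if k=="post_block": X=np.vstack([sq,circ(.007,.056)])
    X[:,:2]=(X[:,:2]+l)@R.T+v[:2]; return X,R@l+v[:2]
f=lambda v:np.concatenate([box(proj(c,P(k,v)[0]))-b for k in B for c,b in zip(("scene","top"),B[k])])
r=least_squares(f,[.6,.2,-.3],loss="soft_l1",f_scale=2);print(r.x,np.round(f(r.x),1))
for k in B:print(k,P(k,r.x)[1])
a=cv2.imread("pics/scene0.png")[100:280,150:380];cv2.imwrite("pics/c1.png",cv2.resize(a,None,fx=3.3,fy=3.3,interpolation=cv2.INTER_CUBIC))
E
```

```text
large_jar [ 0.5357 -0.2712] [-3.6 -2.   0.5 -1.1 -5.4 -0.8  0.1  0.7]
small_jar [ 0.6632 -0.1573] [ 0.4 -3.5 -1.2  1.1 -2.7 -0.3  0.9  0.4]
dropper [ 0.4367 -0.1443] [-1.1 -1.7 -0.3  0.  -0.4 -2.2 -1.1  2.9]
tape [ 0.6762 -0.0389] [-0.7 -0.6 -0.2 -1.1 -0.7 -1.2 -1.   0.8]
open_jar [ 0.4357 -0.0417] [-1.8 -1.5 -0.8 -2.1 -5.8 -0.1 -0.8  0.1]
flat_bottle [ 0.5451 -0.1461] [ 1.9  0.9 -4.   0.6  1.8 -0.6 -0.8  2.2]
[ 0.5043  0.1771 -0.2809] [-6.  -0.1  2.8  1.4 -3.3  1.8  1.2  2.6 -4.8 -0.2 -3.2  4.4 -4.   1.7
  0.2  2.4 -5.8 -1.3  1.7  0.8 -2.1  0.5  0.   2.8 -5.  -3.6 -2.4  2.7
  0.2 -1.5 -0.4  0.6]
pocket_large [0.56   0.2079]
pocket_medium [0.5351 0.1214]
pocket_small [0.4486 0.1464]
post_block [0.4735 0.2328]
```

View pics/c1.png

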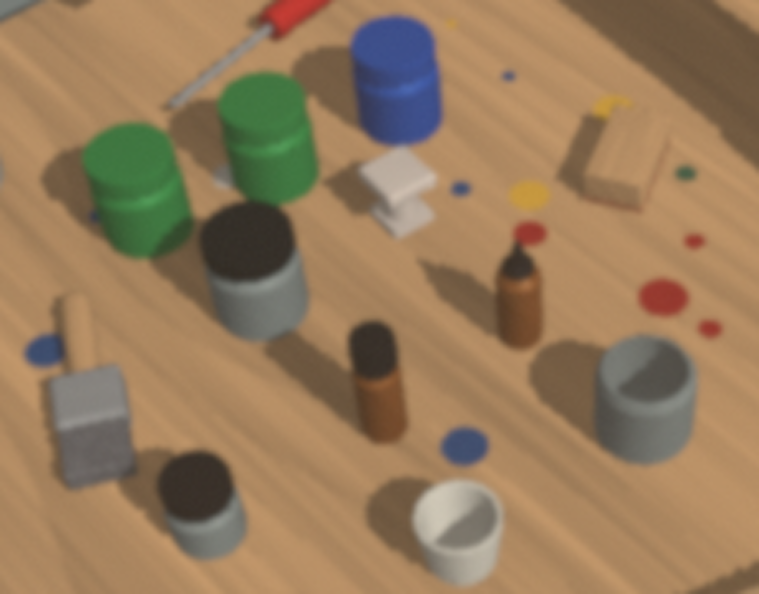

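The crop confirms it. The grey jar with the black lid (crop 255,270) sits beside green and blue look-alikes. The pointed dropper (520,295) and the flat-capped bottle (378,380) are distinct, and the small jar is at (203,505). I start moving: turn the jaws to about 15° and go over the caddy.

drive_tool([
  [0,0,7.6,0,0,0,8.7],
  [0,0,7.6,0,0,0,8.7],
  [0,0,7.6,0,0,0,8.7],
  [0,0,7.6,0,0,0,8.7],
  [0,0,7.6,0,0,0,8.7],
  [0,0,7.6,0,0,0,8.7],
  [0,0,7.6,0,0,0,8.7],
  [0,0,7.6,0,0,0,8.7],
], force=25)

```text
clock: 1.9
eef_pos: [0.151, 0.6065, 0.2227]
tcp_rot: [[-0.224, 0.975, -0.0], [0.975, 0.224, 0.0], [0.0, -0.0, -1.0]]
ft_force: [-0.3, -0.8, 0.2]
opening: 0.0874
```

drive_tool([
  [0,0,0,-4.2,1.9,-0.2,8.7],
  [0,0,0,-4.2,1.9,-0.2,8.7],
  [0,0,0,-4.2,1.9,-0.2,8.7],
  [0,0,0,-4.2,1.9,-0.2,8.7],
  [0,0,0,-4.2,1.9,-0.2,8.7],
  [0,0,0,-4.2,1.9,-0.2,8.7],
  [0,0,0,-4.2,1.9,-0.2,8.7],
  [0,0,0,-4.2,1.9,-0.2,8.7],
  [0,0,0,-4.2,1.9,-0.2,8.7],
  [0,0,0,-4.2,1.9,-0.2,8.7],
  [0,0,0,-4.2,1.9,-0.2,8.7],
  [0,0,0,-4.2,1.9,-0.2,8.7],
  [0,0,0,0,0,0,8.7],
  [0,0,0,0,0,0,8.7],
])

```text
clock: 3.3
eef_pos: [0.4953, 0.1495, 0.2478]
tcp_rot: [[-0.222, 0.975, 0.004], [0.975, 0.222, 0.006], [0.005, 0.006, -1.0]]
ft_force: [-0.2, 0.0, -0.8]
opening: 0.0872
```

```bash
cat >> h.py <<'E'
def wshot(fn=None):
    s=manip.read_state(); im=manip.grab_frame("wrist")
    if fn: cv2.imwrite("pics/"+fn,im)
    return (np.array(s["eef_pos"]),np.array(s["tcp_rot"])),im
def delta(xy,z):
    s=manip.read_state();p=np.array(s["eef_pos"]);R=np.array(s["tcp_rot"])
    print("at",p,"tool shift cm",100*R.T@(np.array([*xy,z])-p),"open",s["opening"],"q7",s["q"][6],"t",s["clock"],"F",s["ft_force"])
E
python3 - <<'E'
from h import *
pose,im=wshot("w1.png")
B={}
for k in("pocket_large","pocket_medium","pocket_small","post_block"):
    d=manip.spot_in(k,"wrist");t=manip.tip_of(k,"wrist")
    print(k,[(round(e["score"],2),np.round(e["extent"])) for e in d[:2]],[(round(e["score"],2),np.round(e["pixel"])) for e in t[:2]])
C={"pocket_large":(.56,.2079,.076),"pocket_medium":(.5351,.1214,.058),"pocket_small":(.4486,.1464,.044),"post_block":(.4735,.2328,.014)}
for k,(x,y,d) in C.items():
    for z in ((.021,.009) if k!="post_block" else (.021,.056)):
        cv2.polylines(im,[np.round(proj("wrist",circ(d/2,z)+[x,y,0],pose)).astype(int)],True,(0,255,0) if z==.021 else (0,0,255),1)
cv2.imwrite("pics/w1o.png",im)
E
```

```text
pocket_large [(0.89, array([330., 119., 440., 225.]))] [(0.69, array([380., 172.]))]
pocket_medium [(0.79, array([290., 188., 390., 288.])), (0.52, array([392., 387., 439., 408.]))] [(0.65, array([339., 237.]))]
pocket_small [(0.63, array([218., 146., 325., 251.]))] [(0.64, array([271., 199.]))]
post_block [(0.73, array([258.,  69., 368., 188.]))] [(0.77, array([312., 130.]))]
```

View pics/w1o.png

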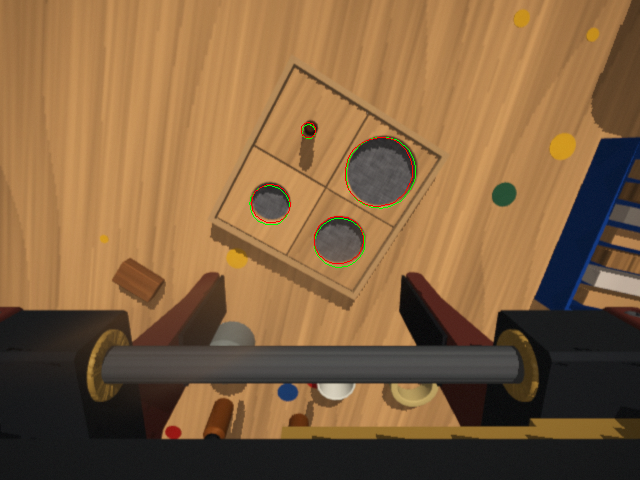

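The fitted hole outlines lie on the holes to 1–2 px, at (380,172), (339,241), (271,202) and the post (310,129), so the caddy pose is good. Next I go past the large jar to look at it from the wrist.

drive_tool([
  [0,0,0,-4.4,-0.45,0,8.7],
  [0,0,0,-4.4,-0.45,0,8.7],
  [0,0,0,-4.4,-0.45,0,8.7],
  [0,0,0,-4.4,-0.45,0,8.7],
  [0,0,0,-4.4,-0.45,0,8.7],
  [0,0,0,-4.4,-0.45,0,8.7],
  [0,0,0,-4.4,-0.45,0,8.7],
  [0,0,0,-4.4,-0.45,0,8.7],
  [0,0,0,-4.4,-0.45,0,8.7],
  [0,0,0,-4.4,-0.45,0,8.7],
  [0,0,0,-4.4,-0.45,0,8.7],
  [0,0,0,-4.4,-0.45,0,8.7],
  [0,0,0,0,0,0,8.7],
  [0,0,0,0,0,0,8.7],
])

```text
clock: 5.15
eef_pos: [0.5704, -0.3864, 0.2414]
tcp_rot: [[-0.246, 0.969, 0.003], [0.969, 0.246, 0.008], [0.007, 0.005, -1.0]]
ft_force: [0.2, 0.4, 0.7]
opening: 0.0871
```

```bash
python3 - <<'E'
from h import *
pose,im=wshot("w2.png")
C={"large_jar":(.5357,-.2712),"small_jar":(.6632,-.1573),"dropper":(.4367,-.1443),"tape":(.6762,-.0389)}
for k,(x,y) in C.items():
    d=manip.spot_in(k,"wrist");pb=box(proj("wrist",M[k]+[x,y,0],pose)).round()
    print(k,pb,[(round(e["score"],2),np.round(e["extent"])) for e in d[:5]])
    for e in d[:5]:
        if abs(np.array(e["extent"])-pb).max()<25:
            print("  fit",fitobj(k,[("wrist",np.array(e["extent"]),pose)],(x,y)))
    cv2.rectangle(im,pb[:2].astype(int).tolist(),pb[2:].astype(int).tolist(),(0,255,0),1)
delta((.5357,-.2712),.02)
cv2.imwrite("pics/w2o.png",im)
E
```

```text
large_jar [273.  55. 336. 127.] [(0.84, array([279.,  56., 340., 129.])), (0.76, array([266., 174., 323., 234.])), (0.73, array([ 74.,  91., 166., 156.])), (0.72, array([177., 133., 248., 193.]))]
  fit (array([ 0.5402, -0.2711]), array([-0.7057,  0.2705,  0.7064, -0.322 ]))
small_jar [434. -31. 500.  39.] [(0.91, array([435.,   0., 496.,  41.]))]
dropper [ 208. -128.  252.  -47.] []
tape [ 478. -184.  563.  -78.] []
at [ 0.5711 -0.3843  0.2424] tool shift cm [11.675  -0.7687 22.3208] open 0.08718612258803132 q7 1.0704195711111764 t 5.4 F [-0.2952  0.1638 -0.0187]
```

View pics/w2o.png

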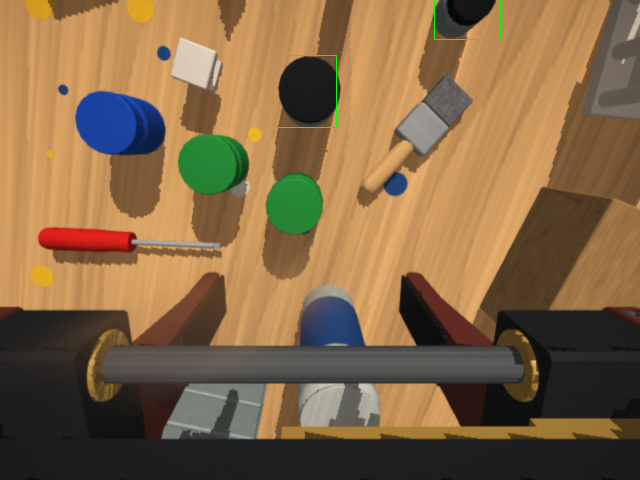

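The large jar is at (309,90) with its black lid, apart from the green lids at (212,163) and (295,203) and the blue at (115,122). The wrist fit gives (0.540, -0.271). Moving over it and down.

drive_tool([
  [0,0,0,3.9,-0.07,0,8.7],
  [0,0,0,3.9,-0.07,0,8.7],
  [0,0,0,3.9,-0.07,0,8.7],
  [0,0,0,0,0,0,8.7],
  [0,0,0,0,0,3,8.7],
  [0,0,0,0,0,4,8.7],
  [0,0,0,0,0,4,8.7],
  [0,0,0,0,0,2,8.7],
  [0,0,0,0,0,0,8.7],
])

```text
clock: 6.3
eef_pos: [0.5455, -0.2565, 0.1135]
tcp_rot: [[-0.266, 0.964, 0.016], [0.964, 0.266, 0.011], [0.006, 0.019, -1.0]]
ft_force: [-0.5, -0.7, 0.2]
opening: 0.0867
```

```bash
python3 - <<'E'
from h import *
delta((.5402,-.2711),.02)
E
```

```text
at [ 0.5455 -0.2565  0.1135] tool shift cm [-1.3258 -1.0738  9.3245] open 0.08665141908604734 q7 0.9996212233757815 t 6.3 F [-0.5199 -0.6532  0.2479]
```

drive_tool([
  [0.5,-0.2,0,-0.6,-0.5,0,8.7],
  [0.5,-0.2,0,-0.6,-0.5,0,8.7],
  [0,0,0,0,0,0,8.7],
])

```text
clock: 6.6
eef_pos: [0.5401, -0.2726, 0.1166]
tcp_rot: [[-0.267, 0.964, 0.004], [0.964, 0.267, -0.003], [-0.004, 0.003, -1.0]]
ft_force: [-0.2, 0.3, 0.2]
opening: 0.0871
```

```bash
cat >> h.py <<'E'
def delta(xy,z):
    s=manip.read_state();p=np.array(s["eef_pos"]);R=np.array(s["tcp_rot"]);d=R.T@[0,0,-1]
    print("at",p,"shift cm",(100*R.T@(np.array([*xy,z])-p)).round(2),"turn deg",np.degrees([-d[1],d[0]]).round(2),"jaw",np.degrees(np.arctan2(R[1,1],R[0,1])).round(1),"open",round(s["opening"],4),"q",s["q"].round(2),"t",s["clock"],"F",np.round(s["ft_force"],1))
E
python3 - <<'E'
from h import *
delta((.5402,-.2711),.02)
E
```

```text
at [ 0.5401 -0.2726  0.1166] shift cm [0.18 0.02 9.66] turn deg [0.15 0.22] jaw 15.5 open 0.0871 q [-0.06  0.55  0.63  1.79 -0.39  0.93  1.01] t 6.6 F [-0.2  0.3  0.2]
```

drive_tool([
  [0,0.2,0,0.1,0,2,8.7],
  [0,0,0,0,0,2.5,8.7],
  [0,0,0,0,0,2.5,8.7],
  [0,0,0,0,0,1.5,8.7],
  [0,0,0,0,0,1,8.7],
  [0,0,0,0,0,0,8.7],
])

```text
clock: 7.2
eef_pos: [0.5457, -0.2757, 0.0262]
tcp_rot: [[-0.266, 0.964, 0.016], [0.964, 0.266, -0.004], [-0.008, 0.014, -1.0]]
ft_force: [-0.6, 0.8, 0.3]
opening: 0.0866
```

```bash
python3 - <<'E'
from h import *
delta((.5402,-.2711),.02)
E
```

```text
at [ 0.5457 -0.2757  0.0262] shift cm [ 0.6  -0.42  0.61] turn deg [0.81 0.47] jaw 15.4 open 0.0866 q [ 0.    0.67  0.55  1.84 -0.49  0.76  1.09] t 7.2 F [-0.6  0.8  0.3]
```

drive_tool([
  [0.4,0.25,0,0.3,-0.2,0.25,8.7],
  [0.4,0.25,0,0.3,-0.2,0.25,8.7],
  [0,0,0,0,0,0,8.7],
  [0,0,0,0,0,0,4],
  [0,0,0,0,0,0,4],
  [0,0,0,0,0,0,4],
  [0,0,0,0,0,0,4],
  [0,0,0,0,0,0,4],
  [0,0,0,0,0,0,4],
  [0,0,0,0,0,0,4],
], force=25)

```text
clock: 8.2
eef_pos: [0.5418, -0.2716, 0.0243]
tcp_rot: [[-0.266, 0.964, 0.003], [0.964, 0.266, -0.001], [-0.001, 0.003, -1.0]]
ft_force: [-0.4, -0.5, 0.0]
opening: 0.0575
```

```bash
python3 - <<'E'
from h import *
delta((.5402,-.2711),.02)
E
```

```text
at [ 0.5418 -0.2716  0.0243] shift cm [ 0.09 -0.14  0.43] turn deg [0.17 0.08] jaw 15.4 open 0.0575 q [-0.    0.67  0.55  1.84 -0.49  0.77  1.08] t 8.2 F [-0.4 -0.5  0. ]
```

Gripped: the opening stopped at 57.5 mm. The TCP is 24 mm above the jar's underside. Lift and carry to the large pocket.

drive_tool([
  [0,0,0,0,0,-2,4],
  [0,0,0,0,0,-3,4],
  [0,0,0,0,0,-3,4],
  [0,0,0,0,0,-3,4],
  [0,0,0,0,0,-3,4],
  [0,0,0,0,0,0,4],
  [0,0,0,0,0,0,4],
], force=25)

```text
clock: 8.9
eef_pos: [0.5389, -0.2701, 0.1659]
tcp_rot: [[-0.266, 0.964, -0.004], [0.964, 0.266, 0.002], [0.003, -0.003, -1.0]]
ft_force: [0.2, 0.1, -3.2]
opening: 0.0579
```

drive_tool([
  [0,0,0,2,0.6,0,4],
  [0,0,0,3.5,1.1,0,4],
  [0,0,0,3.5,1.1,0,4],
  [0,0,0,3.5,1.1,0,4],
  [0,0,0,3.5,1.1,0,4],
  [0,0,0,3.5,1.1,0,4],
  [0,0,0,3.5,1.1,0,4],
  [0,0,0,3.5,1.1,0,4],
  [0,0,0,3.5,1.1,0,4],
  [0,0,0,3.5,1.1,0,4],
  [0,0,0,3.5,1.1,0,4],
  [0,0,0,3.5,1.1,0,4],
  [0,0,0,3,1,0,4],
  [0,0,0,1.5,0.5,0,4],
  [0,0,0,0,0,0,4],
  [0,0,0,0,0,0,4],
])

```text
clock: 10.5
eef_pos: [0.5435, 0.217, 0.1405]
tcp_rot: [[-0.262, 0.964, -0.037], [0.965, 0.262, -0.009], [0.001, -0.038, -0.999]]
ft_force: [1.0, -1.1, -1.3]
opening: 0.0574
```

```bash
python3 - <<'E'
from h import *
delta((.56,.2079),.0333)
E
```

```text
at [0.5435 0.217  0.1405] shift cm [-1.32  1.76 10.66] turn deg [-2.17 -0.04] jaw 15.2 open 0.0574 q [-0.89  0.5   0.59  1.78 -0.33  1.    0.11] t 10.5 F [ 1.  -1.1 -1.3]
```

drive_tool([
  [-1.1,0,0,-0.7,0.9,0,4],
  [-1.1,0,0,-0.6,0.9,0,4],
  [0,0,0,0,0,0,4],
  [0,0,0,0,0,1.5,4],
  [0,0,0,0,0,2,4],
  [0,0,0,0,0,1.5,4],
  [0,0,0,0,0,0,4],
  [0,0,0,0,0,0,4],
])

```text
clock: 11.3
eef_pos: [0.5675, 0.1985, 0.0865]
tcp_rot: [[-0.25, 0.968, 0.004], [0.968, 0.25, -0.0], [-0.002, 0.004, -1.0]]
ft_force: [-0.6, -0.4, -1.9]
opening: 0.0576
```

```bash
python3 - <<'E'
from h import *
delta((.56,.2079),.0333)
E
```

```text
at [0.5675 0.1985 0.0865] shift cm [ 1.1  -0.52  5.32] turn deg [0.24 0.09] jaw 14.5 open 0.0576 q [-0.82  0.57  0.56  1.82 -0.39  0.86  0.18] t 11.3 F [-0.6 -0.4 -1.9]
```

drive_tool([
  [0.1,0,0,0.5,-0.25,0,4],
  [0.1,0,0,0.5,-0.25,0,4],
  [0,0,0,0,0,0,4],
  [0,0,0,0,0,0,4],
  [0,0,0,0,0,1,4],
  [0,0,0,0,0,1,4],
  [0,0,0,0,0,0.7,4],
  [0,0,0,0,0,0,4],
  [0,0,0,0,0,0,4],
])

```text
clock: 12.2
eef_pos: [0.5601, 0.2084, 0.0584]
tcp_rot: [[-0.251, 0.968, 0.002], [0.968, 0.251, -0.0], [-0.001, 0.002, -1.0]]
ft_force: [0.3, -0.2, -2.6]
opening: 0.0574
```

```bash
python3 - <<'E'
from h import *
delta((.56,.2079),.0333)
E
```

```text
at [0.5601 0.2084 0.0584] shift cm [-0.04 -0.03  2.51] turn deg [0.14 0.04] jaw 14.5 open 0.0574 q [-0.82  0.6   0.54  1.84 -0.41  0.81  0.18] t 12.2 F [ 0.3 -0.2 -2.6]
```

Position is within 1 mm. Descend slowly.

drive_tool([
  [0.1,0,0,0,0,0.6,4],
  [0,0,0,0,0,0.6,4],
  [0,0,0,0,0,0.5,4],
  [0,0,0,0,0,0.3,4],
  [0,0,0,0,0,0.2,4],
  [0,0,0,0,0,0.1,4],
  [0,0,0,0,0,0,4],
  [0,0,0,0,0,0,4],
])

```text
clock: 13.0
eef_pos: [0.5606, 0.2083, 0.0336]
tcp_rot: [[-0.251, 0.968, 0.001], [0.968, 0.251, -0.001], [-0.001, 0.001, -1.0]]
ft_force: [-0.9, -0.1, -2.8]
opening: 0.0574
```

```bash
python3 - <<'E'
from h import *
delta((.56,.2079),.0333)
E
```

```text
at [0.5606 0.2083 0.0336] shift cm [-0.02 -0.07  0.03] turn deg [0.06 0.04] jaw 14.5 open 0.0574 q [-0.81  0.64  0.52  1.85 -0.44  0.76  0.2 ] t 13.0 F [-0.9 -0.1 -2.8]
```

drive_tool([
  [0,0,0,0,0,0.1,4],
  [0,0,0,0,0,0,4],
  [0,0,0,0,0,0,4],
])

```text
clock: 13.3
eef_pos: [0.561, 0.2084, 0.0338]
tcp_rot: [[-0.251, 0.968, 0.002], [0.968, 0.251, 0.001], [0.0, 0.002, -1.0]]
ft_force: [-0.0, -0.2, -2.6]
opening: 0.0577
```

drive_tool([
  [0,0,0,0,0,0.2,4],
  [0,0,0,0,0,0.1,4],
  [0,0,0,0,0,0,4],
])

```text
clock: 13.6
eef_pos: [0.5613, 0.2086, 0.0335]
tcp_rot: [[-0.251, 0.968, 0.002], [0.968, 0.251, 0.003], [0.002, 0.003, -1.0]]
ft_force: [0.6, 0.4, -1.7]
opening: 0.0576
```

drive_tool([
  [0,0,0,0,0,0.2,4],
  [0,0,0,0,0,0.2,4],
  [0,0,0,0,0,0,4],
])

```text
clock: 13.9
eef_pos: [0.5617, 0.2088, 0.0337]
tcp_rot: [[-0.25, 0.968, 0.002], [0.968, 0.25, 0.006], [0.005, 0.004, -1.0]]
ft_force: [0.6, -0.0, -2.8]
opening: 0.0576
```

The height has stopped at the expected seating height (0.0333), so I release.

drive_tool([
  [0,0,0,0,0,0,6.2],
  [0,0,0,0,0,0,6.8],
  [0,0,0,0,0,0,7.6],
  [0,0,0,0,0,0,8.0],
  [0,0,0,0,0,0,8.0],
])

```text
clock: 14.4
eef_pos: [0.5623, 0.2091, 0.0331]
tcp_rot: [[-0.251, 0.968, 0.003], [0.968, 0.25, 0.006], [0.005, 0.005, -1.0]]
ft_force: [-0.4, -0.6, 0.7]
opening: 0.08
```

drive_tool([
  [0,0,0,0,0,-1,8],
  [0,0,0,0,0,-2.5,8],
  [0,0,0,0,0,-3,8],
  [0,0,0,0,0,-3,8],
  [0,0,0,0,0,-3,8],
  [0,0,0,0,0,0,8],
  [0,0,0,0,0,0,8],
])

```text
clock: 15.1
eef_pos: [0.5617, 0.2076, 0.1654]
tcp_rot: [[-0.249, 0.968, 0.003], [0.968, 0.249, 0.005], [0.004, 0.004, -1.0]]
ft_force: [0.1, 0.2, -0.2]
opening: 0.0799
```

```bash
python3 - <<'E'
from h import *
delta((.6632,-.1573),.15)
E
```

```text
at [0.5617 0.2076 0.1654] shift cm [-37.87   0.73   1.39] turn deg [ 0.23 -0.22] jaw 14.4 open 0.0799 q [-0.88  0.47  0.62  1.76 -0.32  1.01  0.11] t 15.1 F [ 0.1  0.2 -0.2]
```

drive_tool([
  [0,0,0,-2,0,-1,8],
  [0,0,0,-4,0.1,-1,8],
  [0,0,0,-4,0.1,-1,8],
  [0,0,0,-4,0.1,-1,8],
  [0,0,0,-4,0.1,-1,8],
  [0,0,0,-4,0.1,-1,8],
  [0,0,0,-4,0.1,-1,8],
  [0,0,0,-4,0.1,0,8],
  [0,0,0,-4,0.1,0,8],
  [0,0,0,-4,0,0,8],
  [0,0,0,-4,0,0,8],
  [0,0,0,-4,0,0,8],
  [0,0,0,-2,0,0,8],
  [0,0,0,0,0,0,8],
  [0,0,0,0,0,0,8],
  [0,0,0,0,0,0,8],
])

```text
clock: 16.7
eef_pos: [0.679, -0.2984, 0.23]
tcp_rot: [[-0.238, 0.971, -0.02], [0.971, 0.238, -0.005], [-0.0, -0.021, -1.0]]
ft_force: [0.1, -1.0, 0.3]
opening: 0.0801
```

```bash
cat > look.py <<'E'
from h import *
import sys
k,x,y,z=sys.argv[1],*map(float,sys.argv[2:5])
pose,im=wshot(f"look_{k}_{manip.read_state()['clock']}.png")
pb=box(proj("wrist",M[k]+[x,y,0],pose)).round();d=manip.spot_in(k,"wrist")
print(pb,[(round(e["score"],2),np.round(e["extent"])) for e in d[:4]])
for e in d[:4]:
    if abs(np.array(e["extent"])-pb).max()<30:
        r=fitobj(k,[("wrist",np.array(e["extent"]),pose)],(x,y));print("fit",r);delta(r[0],z)
E
python3 look.py small_jar .6632 -.1573 .1; python3 - <<'E'
from h import *
im=manip.grab_frame("top");cv2.imwrite("pics/t1.png",cv2.resize(im[130:330,100:420],None,fx=2.5,fy=2.5))
E
```

```text
[313.  38. 359.  96.] [(0.59, array([313.,  40., 360.,  97.]))]
fit (array([ 0.6636, -0.1585]), array([ 0.8764, -0.0399, -0.8057,  0.0215]))
at [ 0.6796 -0.2973  0.2303] shift cm [13.86  2.04 12.99] turn deg [-1.15 -0.  ] jaw 13.9 open 0.0798 q [-0.02  0.69  0.66  1.27 -0.4   1.33  0.87] t 16.8 F [-0.2  0.6 -0.5]
```

View pics/t1.png

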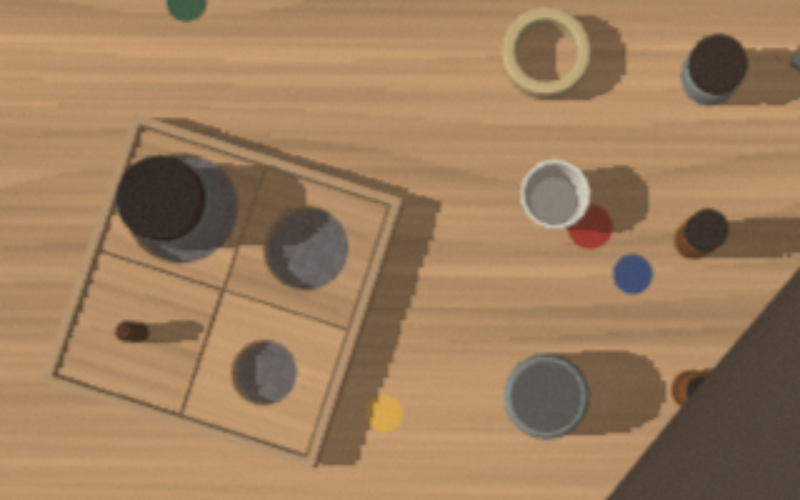

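The large jar stands in the large hole: its lid is at crop (162,198), and the offset from the hole at (185,208) matches perspective for a 75 mm high top. Now the small jar.

drive_tool([
  [-0.6,0,0,2,0.3,0,8],
  [-0.5,0,0,3,0.5,0,8],
  [0,0,0,3,0.5,0,8],
  [0,0,0,3,0.4,0,8],
  [0,0,0,1.8,0.2,0,8],
  [0,0,0,0,0,0,8],
  [0,0,0,0,0,0,8],
  [0,0,0,0,0,2,8],
  [0,0,0,0,0,3,8],
  [0,0,0,0,0,3,8],
  [0,0,0,0,0,2,8],
  [0,0,0,0,0,1,8],
  [0,0,0,0,0,0,8],
  [0,0,0,0,0,0,8],
])

```text
clock: 18.25
eef_pos: [0.67, -0.163, 0.1217]
tcp_rot: [[-0.247, 0.969, 0.009], [0.969, 0.247, -0.002], [-0.004, 0.008, -1.0]]
ft_force: [0.1, 0.4, 1.5]
opening: 0.0801
```

```bash
python3 - <<'E'
from h import *
delta((.6634,-.158),.022)
E
```

```text
at [ 0.67   -0.163   0.1217] shift cm [ 0.68 -0.6   9.96] turn deg [0.47 0.23] jaw 14.3 open 0.0801 q [-0.23  0.67  0.62  1.56 -0.43  1.04  0.76] t 18.25 F [0.1 0.4 1.5]
```

drive_tool([
  [0.2,0.1,0,0.35,-0.3,0,8],
  [0.2,0.1,0,0.35,-0.3,0,8],
  [0,0,0,0,0,0,8],
  [0,0,0,0,0,1.5,8],
  [0,0,0,0,0,2,8],
  [0,0,0,0,0,2,8],
  [0,0,0,0,0,1.5,8],
  [0,0,0,0,0,0.8,8],
  [0,0,0,0,0,0,8],
  [0,0,0,0,0,0,8],
])

```text
clock: 19.25
eef_pos: [0.6645, -0.1575, 0.0425]
tcp_rot: [[-0.248, 0.969, 0.007], [0.969, 0.248, -0.001], [-0.002, 0.007, -1.0]]
ft_force: [-0.1, 0.1, -0.2]
opening: 0.08
```

```bash
python3 - <<'E'
from h import *
delta((.6634,-.158),.022)
E
```

```text
at [ 0.6645 -0.1575  0.0425] shift cm [-0.02 -0.14  2.05] turn deg [0.4  0.14] jaw 14.4 open 0.08 q [-0.2   0.75  0.57  1.63 -0.49  0.9   0.8 ] t 19.25 F [-0.1  0.1 -0.2]
```

drive_tool([
  [0.3,0.1,0,0,-0.1,0.7,8],
  [0,0,0,0,0,0.7,8],
  [0,0,0,0,0,0.5,8],
  [0,0,0,0,0,0.2,8],
  [0,0,0,0,0,0,8],
  [0,0,0,0,0,0,5],
  [0,0,0,0,0,0,3],
  [0,0,0,0,0,0,3],
  [0,0,0,0,0,0,3],
  [0,0,0,0,0,0,3],
  [0,0,0,0,0,0,3],
  [0,0,0,0,0,0,3],
  [0,0,0,0,0,0,3],
], force=20)

```text
clock: 20.55
eef_pos: [0.6652, -0.1583, 0.0224]
tcp_rot: [[-0.248, 0.969, 0.006], [0.969, 0.248, -0.001], [-0.002, 0.005, -1.0]]
ft_force: [-1.0, -0.4, -0.6]
opening: 0.0408
```

```bash
python3 - <<'E'
from h import *
delta((.6634,-.158),.022)
E
```

```text
at [ 0.6652 -0.1583  0.0224] shift cm [ 0.08 -0.16  0.04] turn deg [0.29 0.12] jaw 14.4 open 0.0408 q [-0.19  0.78  0.55  1.64 -0.5   0.87  0.81] t 20.55 F [-1.  -0.4 -0.6]
```

Gripped on the lid at 40.8 mm. Lift and carry to the medium pocket.

drive_tool([
  [0,0,0,0,0,-2,3],
  [0,0,0,0,0,-3,3],
  [0,0,0,0,0,-3,3],
  [0,0,0,0,0,-3,3],
  [0,0,0,0,0,-2,3],
  [0,0,0,0,0,0,3],
  [0,0,0,2,-0.4,0,3],
  [0,0,0,3,-0.6,0,3],
  [0,0,0,3,-0.6,0,3],
  [0,0,0,3,-0.6,0,3],
  [0,0,0,3,-0.6,0,3],
  [0,0,0,3,-0.6,0,3],
  [0,0,0,3,-0.6,0,3],
  [0,0,0,3,-0.6,0,3],
  [0,0,0,3,-0.5,0,3],
  [0,0,0,2,-0.3,0,3],
  [0,0,0,1,-0.1,0,3],
  [0,0,0,0,0,0,3],
  [0,0,0,0,0,0,3],
  [0,0,0,0,0,0,3],
])

```text
clock: 22.55
eef_pos: [0.5263, 0.1168, 0.1397]
tcp_rot: [[-0.246, 0.969, -0.013], [0.969, 0.246, -0.007], [-0.003, -0.014, -1.0]]
ft_force: [0.6, 0.3, -0.9]
opening: 0.0406
```

```bash
python3 - <<'E'
from h import *
delta((.5351,.1214),.0314)
E
```

```text
at [0.5263 0.1168 0.1397] shift cm [ 0.27  1.12 10.81] turn deg [-0.83  0.2 ] jaw 14.3 open 0.0406 q [-0.82  0.42  0.67  1.92 -0.32  0.92  0.25] t 22.55 F [ 0.6  0.3 -0.9]
```

drive_tool([
  [-0.4,0.1,0,0.13,0.55,0,3],
  [-0.4,0.1,0,0.13,0.55,0,3],
  [0,0,0,0,0,0,3],
  [0,0,0,0,0,0,3],
  [0,0,0,0,0,1.3,3],
  [0,0,0,0,0,2,3],
  [0,0,0,0,0,2,3],
  [0,0,0,0,0,1,3],
  [0,0,0,0,0,0.5,3],
  [0,0,0,0,0,0,3],
  [0,0,0,0,0,0,3],
])

```text
clock: 23.65
eef_pos: [0.5388, 0.1184, 0.067]
tcp_rot: [[-0.241, 0.971, 0.002], [0.971, 0.241, -0.001], [-0.001, 0.002, -1.0]]
ft_force: [-0.2, 0.2, -0.7]
opening: 0.041
```

```bash
python3 - <<'E'
from h import *
delta((.5351,.1214),.0314)
E
```

```text
at [0.5388 0.1184 0.067 ] shift cm [ 0.38 -0.29  3.56] turn deg [0.09 0.07] jaw 13.9 open 0.041 q [-0.75  0.53  0.59  1.96 -0.42  0.77  0.33] t 23.65 F [-0.2  0.2 -0.7]
```

drive_tool([
  [0,0,0,0.38,-0.29,0,3],
  [0,0,0,0,0,0,3],
  [0,0,0,0,0,0.7,3],
  [0,0,0,0,0,0.8,3],
  [0,0,0,0,0,0.8,3],
  [0,0,0,0,0,0.6,3],
  [0,0,0,0,0,0.3,3],
  [0,0,0,0,0,0.2,3],
  [0,0,0,0,0,0.1,3],
  [0,0,0,0,0,0,3],
  [0,0,0,0,0,0,3],
])

```text
clock: 24.75
eef_pos: [0.5362, 0.1223, 0.0315]
tcp_rot: [[-0.241, 0.971, 0.004], [0.971, 0.241, 0.002], [0.001, 0.005, -1.0]]
ft_force: [0.2, 0.1, -0.8]
opening: 0.041
```

```bash
python3 - <<'E'
from h import *
delta((.5351,.1214),.0314)
E
```

```text
at [0.5362 0.1223 0.0315] shift cm [-0.06 -0.13  0.01] turn deg [ 0.27 -0.04] jaw 13.9 open 0.041 q [-0.72  0.58  0.55  1.98 -0.46  0.7   0.36] t 24.75 F [ 0.2  0.1 -0.8]
```

drive_tool([
  [0,0,0,0,0,0.2,3],
  [0,0,0,0,0,0,3],
])

```text
clock: 24.95
eef_pos: [0.5365, 0.1222, 0.031]
tcp_rot: [[-0.241, 0.971, 0.005], [0.971, 0.241, 0.003], [0.002, 0.005, -1.0]]
ft_force: [0.2, -0.7, -0.8]
opening: 0.041
```

drive_tool([
  [0,0,0,0,0,0,4.4],
  [0,0,0,0,0,0,4.9],
  [0,0,0,0,0,0,5.6],
  [0,0,0,0,0,0,6.2],
  [0,0,0,0,0,0,6.2],
  [0,0,0,0,0,0,6.2],
  [0,0,0,0,0,-1,6.2],
  [0,0,0,0,0,-2.5,6.2],
  [0,0,0,0,0,-3,6.2],
  [0,0,0,0,0,-3,6.2],
  [0,0,0,0,0,-3,6.2],
  [0,0,0,0,0,-3,6.2],
  [0,0,0,0,0,-3,6.2],
  [0,0,0,0,0,0,6.2],
  [0,0,0,0,0,0,6.2],
])

```text
clock: 26.45
eef_pos: [0.5351, 0.12, 0.2274]
tcp_rot: [[-0.238, 0.971, 0.005], [0.971, 0.238, 0.003], [0.001, 0.006, -1.0]]
ft_force: [-0.4, -0.2, -1.0]
opening: 0.062
```

```bash
python3 - <<'E'
from h import *
delta((.4367,-.1443),.23)
E
```

```text
at [0.5351 0.12   0.2274] shift cm [-23.33 -15.85  -0.39] turn deg [ 0.34 -0.08] jaw 13.8 open 0.062 q [-0.88  0.32  0.72  1.82 -0.24  1.09  0.17] t 26.45 F [-0.4 -0.2 -1. ]
```

drive_tool([
  [0,0,0,-2,-0.8,0,6.2],
  [0,0,0,-3.3,-1.5,0,6.2],
  [0,0,0,-3.3,-1.5,0,6.2],
  [0,0,0,-3.3,-1.5,0,6.2],
  [0,0,0,-3.3,-1.5,0,6.2],
  [0,0,0,-3.3,-1.5,0,6.2],
  [0,0,0,-3.3,-1.5,0,6.2],
  [0,0,0,-3.3,-1.5,0,6.2],
  [0,0,0,-3.3,-1.5,0,6.2],
  [0,0,0,-3,-1.5,0,6.2],
  [0,0,0,-1.5,-1,0,6.2],
  [0,0,0,0,0,0,6.2],
  [0,0,0,0,0,0,6.2],
  [0,0,0,0,0,0,6.2],
])

```text
clock: 27.85
eef_pos: [0.4553, -0.2457, 0.2164]
tcp_rot: [[-0.24, 0.971, -0.012], [0.971, 0.24, 0.002], [0.005, -0.011, -1.0]]
ft_force: [0.4, 0.5, -0.3]
opening: 0.0621
```

```bash
python3 look.py dropper .4367 -.1443 .11; ls pics/look_dropper*; cp pics/look_dropper*.png pics/ld.png
```

```text
[305.  91. 337. 128.] [(0.9, array([310.,  94., 342., 130.]))]
fit (array([ 0.4415, -0.1457]), array([ 0.2001, -0.3834, -0.2001,  0.4659]))
at [ 0.4557 -0.2453  0.2166] shift cm [ 9.96  1.14 10.7 ] turn deg [-0.59 -0.3 ] jaw 14.0 open 0.0622 q [-0.29  0.31  0.86  1.89 -0.26  1.07  0.92] t 27.95 F [0.1 1.  0.3]
pics/look_dropper_27.85.png
```

View pics/ld.png

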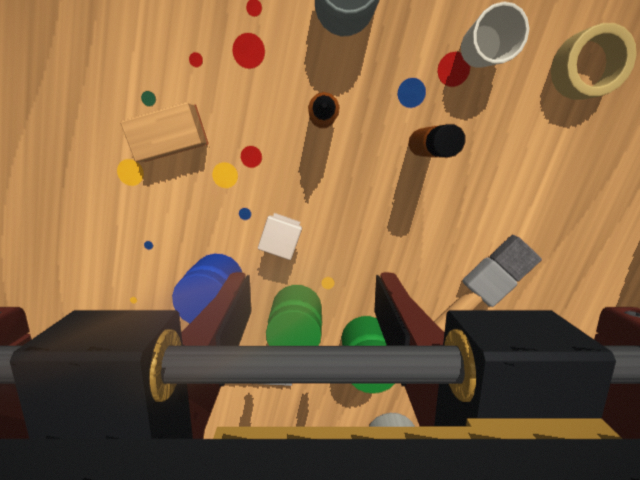

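The pointed dropper is at (323,109) and the flat-capped bottle at (440,141). The fit gives (0.4415, -0.1457). Approach.

drive_tool([
  [-0.3,-0.2,0,2,0.2,0,6.2],
  [-0.3,-0.1,0,3,0.4,0,6.2],
  [0,0,0,3,0.4,0,6.2],
  [0,0,0,1.6,0.1,0,6.2],
  [0,0,0,0,0,0,6.2],
  [0,0,0,0,0,0,6.2],
  [0,0,0,0,0,2,6.2],
  [0,0,0,0,0,3,6.2],
  [0,0,0,0,0,3,6.2],
  [0,0,0,0,0,1,6.2],
  [0,0,0,0,0,0,6.2],
  [0,0,0,0,0,0,6.2],
])

```text
clock: 29.15
eef_pos: [0.4482, -0.145, 0.1257]
tcp_rot: [[-0.249, 0.968, 0.006], [0.968, 0.249, -0.002], [-0.004, 0.005, -1.0]]
ft_force: [0.4, 0.2, 0.6]
opening: 0.0621
```

```bash
python3 - <<'E'
from h import *
delta((.4415,-.1457),.0215)
E
```

```text
at [ 0.4482 -0.145   0.1257] shift cm [ 0.14 -0.72 10.41] turn deg [0.3  0.21] jaw 14.4 open 0.0621 q [-0.43  0.33  0.78  2.11 -0.32  0.81  0.8 ] t 29.15 F [0.4 0.2 0.6]
```

drive_tool([
  [0.15,0.1,0,0.07,-0.36,0,6.2],
  [0.15,0.1,0,0.07,-0.36,0,6.2],
  [0,0,0,0,0,0,6.2],
  [0,0,0,0,0,1.5,6.2],
  [0,0,0,0,0,2,6.2],
  [0,0,0,0,0,2,6.2],
  [0,0,0,0,0,1.5,6.2],
  [0,0,0,0,0,0.8,6.2],
  [0,0,0,0,0,0,6.2],
  [0,0,0,0,0,0,6.2],
])

```text
clock: 30.15
eef_pos: [0.4462, -0.1459, 0.0521]
tcp_rot: [[-0.251, 0.968, 0.014], [0.968, 0.251, 0.001], [-0.002, 0.013, -1.0]]
ft_force: [-0.2, -0.3, 0.3]
opening: 0.062
```

```bash
python3 - <<'E'
from h import *
delta((.4415,-.1457),.0215)
E
```

```text
at [ 0.4462 -0.1459  0.0521] shift cm [ 0.14 -0.5   3.05] turn deg [0.77 0.12] jaw 14.5 open 0.062 q [-0.32  0.45  0.67  2.17 -0.48  0.65  0.94] t 30.15 F [-0.2 -0.3  0.3]
```

drive_tool([
  [0.4,0,0,0.14,-0.25,0,6.2],
  [0.4,0,0,0,-0.25,0,6.2],
  [0,0,0,0,0,0,6.2],
  [0,0,0,0,0,0.7,6.2],
  [0,0,0,0,0,0.8,6.2],
  [0,0,0,0,0,0.8,6.2],
  [0,0,0,0,0,0.5,6.2],
  [0,0,0,0,0,0.2,6.2],
  [0,0,0,0,0,0,6.2],
  [0,0,0,0,0,0,6.2],
])

```text
clock: 31.15
eef_pos: [0.4416, -0.1458, 0.0208]
tcp_rot: [[-0.251, 0.968, 0.001], [0.968, 0.251, -0.002], [-0.002, 0.001, -1.0]]
ft_force: [-0.4, 0.7, 0.2]
opening: 0.0619
```

```bash
python3 - <<'E'
from h import *
delta((.4415,-.1457),.0215)
E
```

```text
at [ 0.4416 -0.1458  0.0208] shift cm [ 0.02 -0.01 -0.07] turn deg [0.03 0.14] jaw 14.5 open 0.0619 q [-0.27  0.51  0.62  2.19 -0.53  0.59  0.99] t 31.15 F [-0.4  0.7  0.2]
```

drive_tool([
  [0,0,0,0,0,0,4],
  [0,0,0,0,0,0,2],
  [0,0,0,0,0,0,2],
  [0,0,0,0,0,0,2],
  [0,0,0,0,0,0,2],
  [0,0,0,0,0,0,2],
  [0,0,0,0,0,0,2],
  [0,0,0,0,0,0,2],
  [0,0,0,0,0,0,2],
], force=15)

```text
clock: 32.05
eef_pos: [0.4421, -0.1458, 0.0214]
tcp_rot: [[-0.251, 0.968, 0.003], [0.968, 0.251, -0.002], [-0.003, 0.002, -1.0]]
ft_force: [-0.3, 0.8, 0.0]
opening: 0.0276
```

drive_tool([
  [0,0,0,0,0,-2,2],
  [0,0,0,0,0,-3,2],
  [0,0,0,0,0,-3,2],
  [0,0,0,0,0,-3,2],
  [0,0,0,0,0,-2,2],
  [0,0,0,0,0,0,2],
  [0,0,0,0,0,0,2],
])

```text
clock: 32.75
eef_pos: [0.4405, -0.1455, 0.1549]
tcp_rot: [[-0.25, 0.968, -0.001], [0.968, 0.25, -0.002], [-0.001, -0.001, -1.0]]
ft_force: [-0.1, 0.0, -1.4]
opening: 0.0278
```

```bash
python3 - <<'E'
from h import *
delta((.4486,.1464),.15)
E
```

```text
at [ 0.4405 -0.1455  0.1549] shift cm [28.06  8.09  0.44] turn deg [-0.07  0.08] jaw 14.5 open 0.0278 q [-0.48  0.27  0.84  2.09 -0.26  0.88  0.75] t 32.75 F [-0.1  0.  -1.4]
```

drive_tool([
  [0,0,0,2,0.6,0,2],
  [0,0,0,3,0.9,0,2],
  [0,0,0,3,0.9,0,2],
  [0,0,0,3,0.9,0,2],
  [0,0,0,3,0.9,0,2],
  [0,0,0,3,0.9,0,2],
  [0,0,0,3,0.9,0,2],
  [0,0,0,3,0.9,0,2],
  [0,0,0,2.5,0.7,0,2],
  [0,0,0,1.5,0.4,0,2],
  [0,0,0,0,0,0,2],
  [0,0,0,0,0,0,2],
  [0,0,0,0,0,0,2],
])

```text
clock: 34.05
eef_pos: [0.4437, 0.142, 0.1405]
tcp_rot: [[-0.245, 0.969, -0.017], [0.969, 0.245, -0.012], [-0.007, -0.02, -1.0]]
ft_force: [-0.0, 0.4, 0.5]
opening: 0.0277
```

```bash
python3 - <<'E'
from h import *
delta((.4486,.1464),.0304)
E
```

```text
at [0.4437 0.142  0.1405] shift cm [ 0.39  0.8  10.99] turn deg [-1.14  0.42] jaw 14.2 open 0.0277 q [-1.02  0.3   0.73  2.08 -0.25  0.87  0.1 ] t 34.05 F [-0.   0.4  0.5]
```

drive_tool([
  [-0.6,0.2,0,0.2,0.4,0,2],
  [-0.5,0.2,0,0.2,0.4,0,2],
  [0,0,0,0,0,0,2],
  [0,0,0,0,0,0,2],
  [0,0,0,0,0,1.3,2],
  [0,0,0,0,0,2,2],
  [0,0,0,0,0,2,2],
  [0,0,0,0,0,1,2],
  [0,0,0,0,0,0.5,2],
  [0,0,0,0,0,0,2],
  [0,0,0,0,0,0,2],
])

```text
clock: 35.15
eef_pos: [0.4518, 0.1446, 0.0682]
tcp_rot: [[-0.239, 0.971, 0.002], [0.971, 0.239, 0.001], [0.0, 0.002, -1.0]]
ft_force: [0.4, 1.0, -0.1]
opening: 0.0274
```

```bash
python3 - <<'E'
from h import *
delta((.4486,.1464),.0304)
E
```

```text
at [0.4518 0.1446 0.0682] shift cm [ 0.25 -0.27  3.78] turn deg [ 0.11 -0.02] jaw 13.8 open 0.0274 q [-0.92  0.42  0.64  2.14 -0.39  0.69  0.22] t 35.15 F [ 0.4  1.  -0.1]
```

drive_tool([
  [0,0,0,0.27,-0.3,0,2],
  [0,0,0,0,0,0,2],
  [0,0,0,0,0,0.7,2],
  [0,0,0,0,0,0.8,2],
  [0,0,0,0,0,0.8,2],
  [0,0,0,0,0,0.7,2],
  [0,0,0,0,0,0.4,2],
  [0,0,0,0,0,0.2,2],
  [0,0,0,0,0,0.1,2],
  [0,0,0,0,0,0,2],
  [0,0,0,0,0,0,2],
])

```text
clock: 36.25
eef_pos: [0.4494, 0.1477, 0.0301]
tcp_rot: [[-0.239, 0.971, 0.004], [0.971, 0.239, 0.004], [0.003, 0.005, -1.0]]
ft_force: [0.3, -0.3, -0.7]
opening: 0.0281
```

```bash
python3 - <<'E'
from h import *
delta((.4486,.1464),.0304)
E
```

```text
at [0.4494 0.1477 0.0301] shift cm [-0.1  -0.1  -0.03] turn deg [ 0.27 -0.18] jaw 13.8 open 0.0281 q [-0.87  0.49  0.57  2.16 -0.47  0.61  0.28] t 36.25 F [ 0.3 -0.3 -0.7]
```

Seated at the expected height. Release, rise, and move past the tape.

drive_tool([
  [0,0,0,0,0,0.1,2.5],
  [0,0,0,0,0,0,3.2],
  [0,0,0,0,0,0,3.8],
  [0,0,0,0,0,0,4.6],
  [0,0,0,0,0,0,4.8],
  [0,0,0,0,0,0,4.8],
  [0,0,0,0,0,-1,4.8],
  [0,0,0,0,0,-2.5,4.8],
  [0,0,0,0,0,-3,4.8],
  [0,0,0,0,0,-3,4.8],
  [0,0,0,0,0,-3,4.8],
  [0,0,0,0,0,-3,4.8],
  [0,0,0,0,0,-3,4.8],
  [0,0,0,0,0,0,6],
  [0,0,0,0,0,0,8],
])

```text
clock: 37.75
eef_pos: [0.4483, 0.1444, 0.2254]
tcp_rot: [[-0.235, 0.972, 0.003], [0.972, 0.235, 0.004], [0.003, 0.004, -1.0]]
ft_force: [0.1, -0.2, 0.1]
opening: 0.0606
```

```bash
python3 - <<'E'
from h import *
delta((.6762,-.0389),.23)
E
```

```text
at [0.4483 0.1444 0.2254] shift cm [-23.18  17.84  -0.46] turn deg [ 0.22 -0.18] jaw 13.6 open 0.0606 q [-1.11  0.16  0.79  1.99 -0.13  1.04 -0.02] t 37.75 F [ 0.1 -0.2  0.1]
```

drive_tool([
  [0,0,0,-2,1,0,8.5],
  [0,0,0,-3.2,1.65,0,8.5],
  [0,0,0,-3.2,1.65,0,8.5],
  [0,0,0,-3.2,1.65,0,8.5],
  [0,0,0,-3.2,1.65,0,8.5],
  [0,0,0,-3.2,1.65,0,8.5],
  [0,0,0,-3.2,1.65,0,8.5],
  [0,0,0,-3.2,1.65,0,8.5],
  [0,0,0,-3.2,1.65,0,8.5],
  [0,0,0,-3.2,1.65,0,8.5],
  [0,0,0,-2,1,0,8.5],
  [0,0,0,0,0,0,8.5],
  [0,0,0,0,0,0,8.5],
  [0,0,0,0,0,0,8.5],
])

```text
clock: 39.15
eef_pos: [0.6896, -0.1447, 0.2041]
tcp_rot: [[-0.238, 0.971, -0.025], [0.971, 0.238, 0.002], [0.008, -0.024, -1.0]]
ft_force: [-0.6, 0.6, 0.4]
opening: 0.0851
```

```bash
python3 look.py tape .6762 -.0389 .1
```

```text
[296.  70. 364. 143.] [(0.65, array([296.,  76., 361., 142.]))]
fit (array([ 0.6752, -0.0423]), array([-1.3834, -1.9566,  1.3515,  3.3241]))
at [ 0.6898 -0.1439  0.2046] shift cm [10.13  1.26 10.52] turn deg [-1.35 -0.48] jaw 13.8 open 0.0848 q [-0.31  0.67  0.75  1.41 -0.46  1.27  0.73] t 39.25 F [-0.4 -0.1  0.1]
```

drive_tool([
  [-0.7,-0.2,0,2,0.2,0,8.7],
  [-0.6,-0.2,0,3,0.5,0,8.7],
  [0,0,0,3,0.4,0,8.7],
  [0,0,0,1.7,0.1,0,8.7],
  [0,0,0,0,0,0,8.7],
  [0,0,0,0,0,0,8.7],
  [0,0,0,0,0,2,8.7],
  [0,0,0,0,0,3,8.7],
  [0,0,0,0,0,3,8.7],
  [0,0,0,0,0,2,8.7],
  [0,0,0,0,0,0,8.7],
  [0,0,0,0,0,0,8.7],
])

```text
clock: 40.45
eef_pos: [0.6778, -0.0453, 0.1072]
tcp_rot: [[-0.239, 0.971, 0.008], [0.971, 0.239, 0.002], [-0.0, 0.008, -1.0]]
ft_force: [0.1, -0.4, 0.1]
opening: 0.0872
```

```bash
python3 - <<'E'
from h import *
delta((.6757,-.041),.006)
E
```

```text
at [ 0.6778 -0.0453  0.1072] shift cm [ 0.47 -0.18 10.12] turn deg [0.46 0.  ] jaw 13.9 open 0.0872 q [-0.45  0.7   0.71  1.61 -0.52  1.02  0.65] t 40.45 F [ 0.1 -0.4  0.1]
```

drive_tool([
  [0.3,0,0,0.25,-0.1,0,8.7],
  [0.2,0,0,0.2,-0.1,0,8.7],
  [0,0,0,0,0,0,8.7],
  [0,0,0,0,0,1.5,8.7],
  [0,0,0,0,0,2,8.7],
  [0,0,0,0,0,2,8.7],
  [0,0,0,0,0,1.5,8.7],
  [0,0,0,0,0,0.8,8.7],
  [0,0,0,0,0,0,8.7],
  [0,0,0,0,0,0,8.7],
])

```text
clock: 41.45
eef_pos: [0.6776, -0.042, 0.029]
tcp_rot: [[-0.24, 0.971, 0.006], [0.971, 0.24, -0.0], [-0.002, 0.006, -1.0]]
ft_force: [-0.3, -0.6, 0.3]
opening: 0.0872
```

```bash
python3 - <<'E'
from h import *
delta((.6757,-.041),.006)
E
```

```text
at [ 0.6776 -0.042   0.029 ] shift cm [ 0.14 -0.17  2.29] turn deg [0.34 0.09] jaw 13.9 open 0.0872 q [-0.42  0.79  0.65  1.65 -0.58  0.9   0.69] t 41.45 F [-0.3 -0.6  0.3]
```

drive_tool([
  [0.3,0,0,0.1,-0.15,0.4,8.7],
  [0,0,0,0,0,0.6,8.7],
  [0,0,0,0,0,0.6,8.7],
  [0,0,0,0,0,0.4,8.7],
  [0,0,0,0,0,0.2,8.7],
  [0,0,0,0,0,0,8.7],
  [0,0,0,0,0,0,8.7],
])

```text
clock: 42.15
eef_pos: [0.6772, -0.0414, 0.0072]
tcp_rot: [[-0.24, 0.971, 0.004], [0.971, 0.24, -0.001], [-0.002, 0.004, -1.0]]
ft_force: [0.7, -0.4, 0.2]
opening: 0.0868
```

drive_tool([
  [0,0,0,0,0,0,7.5],
  [0,0,0,0,0,0,5],
  [0,0,0,0,0,0,5],
  [0,0,0,0,0,0,5],
  [0,0,0,0,0,0,5],
  [0,0,0,0,0,0,5],
  [0,0,0,0,0,0,5],
], force=15)

```text
clock: 42.85
eef_pos: [0.6774, -0.0414, 0.0076]
tcp_rot: [[-0.24, 0.971, 0.005], [0.971, 0.24, -0.001], [-0.002, 0.004, -1.0]]
ft_force: [-0.1, -0.0, 0.0]
opening: 0.0615
```

drive_tool([
  [0,0,0,0,0,-2,5],
  [0,0,0,0,0,-3,5],
  [0,0,0,0,0,-3,5],
  [0,0,0,0,0,-3,5],
  [0,0,0,0,0,-3,5],
  [0,0,0,0,0,-2,5],
  [0,0,0,0,0,0,5],
  [0,0,0,0,0,0,5],
])

```text
clock: 43.65
eef_pos: [0.6753, -0.0411, 0.1713]
tcp_rot: [[-0.239, 0.971, 0.001], [0.971, 0.239, -0.001], [-0.001, 0.0, -1.0]]
ft_force: [0.4, 0.8, -1.3]
opening: 0.0616
```

```bash
python3 - <<'E'
from h import *
delta((.4735,.2328),.17)
im=manip.grab_frame("scene");cv2.imwrite("pics/s2.png",im[100:420,150:550])
E
```

```text
at [ 0.6753 -0.0411  0.1713] shift cm [ 31.42 -13.04   0.08] turn deg [0.02 0.08] jaw 13.8 open 0.0616 q [-0.49  0.64  0.75  1.55 -0.46  1.14  0.61] t 43.65 F [ 0.4  0.8 -1.3]
```

View pics/s2.png

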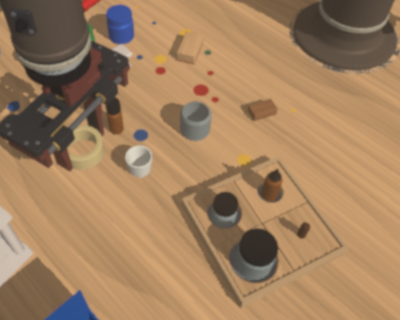

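The tape is held (crop 85,148). The large jar (257,255), small jar (225,208) and dropper (272,185) stand in their holes. Carry the tape to the post.

drive_tool([
  [0,0,0,2,-0.8,0,5],
  [0,0,0,3,-1.2,0,5],
  [0,0,0,3,-1.2,0,5],
  [0,0,0,3,-1.2,0,5],
  [0,0,0,3,-1.2,0,5],
  [0,0,0,3,-1.2,0,5],
  [0,0,0,3,-1.2,0,5],
  [0,0,0,3,-1.2,0,5],
  [0,0,0,3,-1.2,0,5],
  [0,0,0,2.5,-1,0,5],
  [0,0,0,1.5,-0.7,0,5],
  [0,0,0,0,0,0,5],
  [0,0,0,0,0,0,5],
  [0,0,0,0,0,0,5],
])

```text
clock: 45.1
eef_pos: [0.4691, 0.2267, 0.1508]
tcp_rot: [[-0.238, 0.971, -0.024], [0.971, 0.238, -0.018], [-0.012, -0.027, -1.0]]
ft_force: [0.6, 1.0, -0.5]
opening: 0.0616
```

```bash
python3 - <<'E'
from h import *
delta((.4735,.2328),.0285)
E
```

```text
at [0.4691 0.2267 0.1508] shift cm [ 0.64  0.91 12.2 ] turn deg [-1.57  0.69] jaw 13.8 open 0.0616 q [-1.17  0.41  0.81  1.94 -0.35  0.96  0.05] t 45.1 F [ 0.6  1.  -0.5]
```

drive_tool([
  [-0.8,0.4,0,0.3,0.45,0,5],
  [-0.8,0.3,0,0.3,0.45,0,5],
  [0,0,0,0,0,0,5],
  [0,0,0,0,0,0,5],
  [0,0,0,0,0,1,5],
  [0,0,0,0,0,1.5,5],
  [0,0,0,0,0,1,5],
  [0,0,0,0,0,0,5],
  [0,0,0,0,0,0,5],
])

```text
clock: 46.0
eef_pos: [0.4788, 0.2313, 0.1113]
tcp_rot: [[-0.232, 0.973, 0.002], [0.973, 0.232, -0.0], [-0.001, 0.002, -1.0]]
ft_force: [0.4, -0.0, -1.4]
opening: 0.0615
```

```bash
python3 - <<'E'
from h import *
delta((.4735,.2328),.0285)
E
```

```text
at [0.4788 0.2313 0.1113] shift cm [ 0.28 -0.5   8.28] turn deg [0.13 0.04] jaw 13.4 open 0.0615 q [-1.12  0.47  0.76  1.98 -0.42  0.86  0.11] t 46.0 F [ 0.4 -0.  -1.4]
```

drive_tool([
  [0.1,0,0,0.28,-0.5,0,5],
  [0,0,0,0,0,0,5],
  [0,0,0,0,0,0,5],
  [0,0,0,0,0,1,5],
  [0,0,0,0,0,1.3,5],
  [0,0,0,0,0,1.3,5],
  [0,0,0,0,0,1,5],
  [0,0,0,0,0,0.5,5],
  [0,0,0,0,0,0,5],
  [0,0,0,0,0,0,5],
])

```text
clock: 47.0
eef_pos: [0.4727, 0.2328, 0.0553]
tcp_rot: [[-0.232, 0.973, -0.0], [0.973, 0.232, -0.001], [-0.001, -0.0, -1.0]]
ft_force: [-0.7, -0.1, -0.9]
opening: 0.0619
```

```bash
python3 - <<'E'
from h import *
delta((.4735,.2328),.0285)
E
```

```text
at [0.4727 0.2328 0.0553] shift cm [-0.02  0.08  2.68] turn deg [-0.02  0.08] jaw 13.4 open 0.0619 q [-1.07  0.55  0.69  2.02 -0.51  0.75  0.17] t 47.0 F [-0.7 -0.1 -0.9]
```

The tape is already around the post, with no contact force. Lower it the rest of the way.

drive_tool([
  [0,0,0,0,0,0.6,5],
  [0,0,0,0,0,0.7,5],
  [0,0,0,0,0,0.6,5],
  [0,0,0,0,0,0.4,5],
  [0,0,0,0,0,0.3,5],
  [0,0,0,0,0,0.1,5],
  [0,0,0,0,0,0,5],
  [0,0,0,0,0,0,5],
])

```text
clock: 47.8
eef_pos: [0.4738, 0.2335, 0.028]
tcp_rot: [[-0.232, 0.973, 0.001], [0.973, 0.232, 0.002], [0.001, 0.002, -1.0]]
ft_force: [-0.4, -0.0, -0.2]
opening: 0.0615
```

```bash
python3 - <<'E'
from h import *
delta((.4735,.2328),.0285)
E
```

```text
at [0.4738 0.2335 0.028 ] shift cm [-0.07 -0.04 -0.05] turn deg [ 0.09 -0.07] jaw 13.4 open 0.0615 q [-1.04  0.59  0.65  2.04 -0.55  0.69  0.2 ] t 47.8 F [-0.4 -0.  -0.2]
```

Release to 7.6 cm, rise, and clear the view.

drive_tool([
  [0,0,0,0,0,0,6.5],
  [0,0,0,0,0,0,7],
  [0,0,0,0,0,0,7.5],
  [0,0,0,0,0,0,7.5],
  [0,0,0,0,0,0,7.5],
  [0,0,0,0,0,-1,7.5],
  [0,0,0,0,0,-2.5,7.5],
  [0,0,0,0,0,-3,7.5],
  [0,0,0,0,0,-3,7.5],
  [0,0,0,0,0,-3,7.5],
  [0,0,0,0,0,-3,7.5],
  [0,0,0,0,0,-3,7.5],
  [0,0,0,0,0,0,7.5],
  [0,0,0,0,0,0,7.5],
])

```text
clock: 49.2
eef_pos: [0.4734, 0.2313, 0.2242]
tcp_rot: [[-0.229, 0.973, 0.001], [0.973, 0.229, 0.001], [0.001, 0.001, -1.0]]
ft_force: [0.1, -0.3, 0.3]
opening: 0.075
```

drive_tool([
  [0,0,0,2,-1,0,7.5],
  [0,0,0,3,-1.5,0,7.5],
  [0,0,0,3,-1,0,7.5],
  [0,0,0,3,-1,0,7.5],
  [0,0,0,3,-1,0,7.5],
  [0,0,0,3,-1,0,7.5],
  [0,0,0,3,-1,0,7.5],
  [0,0,0,2,-0.5,0,7.5],
  [0,0,0,0,0,0,7.5],
  [0,0,0,0,0,0,7.5],
])

```text
clock: 50.2
eef_pos: [0.339, 0.4286, 0.2172]
tcp_rot: [[-0.222, 0.975, -0.004], [0.975, 0.222, -0.01], [-0.009, -0.006, -1.0]]
ft_force: [0.1, -0.2, 0.6]
opening: 0.075
```

```bash
python3 - <<'E'
from h import *
# predicted outlines at the seated poses
T={"large_jar":(.5612,.2085,.009),"small_jar":(.5358,.1220,.009),"dropper":(.4494,.1475,.009),"tape":(.4737,.2334,.021),"open_jar":(.4357,-.0417,0),"flat_bottle":(.5451,-.1461,0)}
out=[]
for c in("scene","top"):
    im=manip.grab_frame(c)
    for k,(x,y,z) in T.items():
        d=manip.spot_in(k,c);pb=box(proj(c,M[k]+[x,y,z])).round()
        b=[e for e in d if abs(np.array(e["extent"])-pb).max()<12]
        print(c,k,pb,[(round(e["score"],2),np.round(e["extent"])) for e in (b or d)[:2]])
    a=im[250:410,310:500] if c=="scene" else im[165:325,110:300]
    out.append(cv2.resize(a,(400,337)))
cv2.imwrite("pics/f1.png",np.hstack(out));delta((.5,.4),.2)
E
```

```text
scene large_jar [382. 327. 426. 380.] [(0.91, array([387., 327., 429., 381.]))]
scene small_jar [358. 290. 386. 327.] [(0.77, array([360., 291., 387., 326.]))]
scene dropper [408. 268. 430. 301.] [(0.85, array([412., 269., 433., 301.]))]
scene tape [430. 309. 473. 352.] [(0.73, array([431., 311., 473., 351.]))]
scene open_jar [328. 200. 360. 242.] [(0.69, array([330., 201., 362., 243.]))]
scene flat_bottle [253. 197. 272. 236.] [(0.58, array([254., 198., 273., 237.]))]
top large_jar [147. 192. 191. 230.] [(0.64, array([148., 196., 190., 231.]))]
top small_jar [207. 214. 236. 241.] [(0.78, array([210., 215., 238., 239.]))]
top dropper [193. 270. 216. 287.] [(0.9, array([190., 271., 214., 288.]))]
top tape [133. 244. 175. 282.] [(0.68, array([132., 244., 174., 278.]))]
top open_jar [300. 270. 335. 305.] [(0.67, array([302., 269., 337., 303.]))]
top flat_bottle [369. 212. 391. 233.] [(0.54, array([367., 215., 394., 233.]))]
at [0.3386 0.4295 0.2178] shift cm [-6.46 15.09  1.73] turn deg [-0.33  0.38] jaw 12.9 open 0.0752 q [-1.61  0.35  0.8   1.83 -0.28  1.09 -0.48] t 50.9 F [ 0.4 -0.4  0.2]
```

View pics/f1.png

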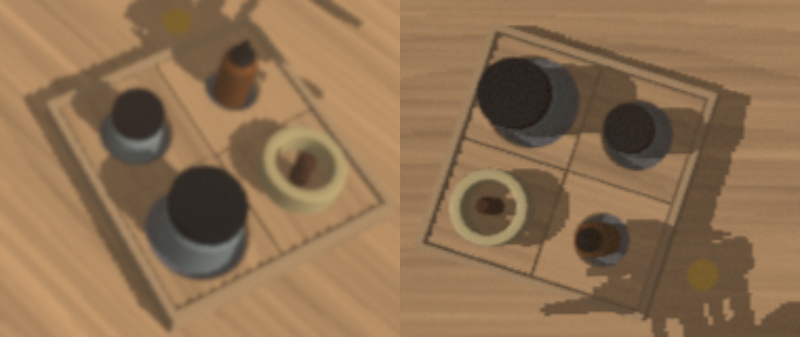

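All four things are seated upright, and the measured boxes match the predicted ones to 0–5 px. Left panel: jars at (200,215) and (137,122), dropper (236,75), tape (303,168) around the post. Handing in.

```bash
python3 -c "
from workcell import manip;print(manip.job_done())"
```

```text
the job is handed in; nothing more can be done
None
```

I put the large jar, small jar, pointed dropper and tape away in that order, and handed the job in at about 51 s. Each was lowered to its expected seating height before I opened the fingers.

- **Final pictures:** the last scene and top pictures show all four upright in place. Their detected outlines match the seated positions to within 5 px. The open jar and the flat-capped bottle are still where they were.
- **Weak check:** the wrist force did not show a clear contact when I set things down. I judged seating by the height reached and then by the pictures.
- **Wrist force:** no reading I took was above about 3 N.

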